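Set the backlash of an open gear pair

TASK

The big gear wheel has too much free play against the pinion. Rock its crank gently to and fro, twice over, until you feel the teeth bear each way, so as to measure the play; then swing the pinion plate in by its hand grip until the crank grip has about 2 mm of free play in all (not under 1, not over 3), without wedging the pinion hard into the wheel, and rock the crank to and fro twice again, gently, to prove the setting. Leave the tools lying near the drive alone.

Things in the scene. Friction and masses are not known exactly. Their poses are not given: they have to be found in the camera images.
- gear_bed: Grey cast bed plate, 240 x 225 x 14 mm, bolted down and immovable, that carries the whole gear drive. Origin: centre of its underside on the bench; x to the far side (pivot bolt), y to the left (wheel side), z up. Wheel axis at (0, 35) mm, swing-plate pivot at (85, -55) mm in this frame.
- wheel_axis (a point): Point on the vertical axis of the big steel gear wheel (20 teeth, 132 mm outer diameter, teeth 54 to 74 mm above the bench), at the top of its teeth. A flat crank arm (20 mm wide, its top 87 mm above the bench) lies across the wheel from here out to the crank grip.
- crank_grip (a point): Centre of the crank's hand grip: upright black cylinder, 22 mm diameter, 88 to 142 mm above the bench (this point 118 mm), 105 mm from the wheel axis, on the side away from the pinion. In its play it moves with 1 N (3 N if gripped hard); at each end a tooth meets the locked pinion and the force climbs steeply. Bear with 3 to 10 N; 25 N bruises the teeth and can push the swing plate back out.
- wheel (a joint): Turn of the wheel and crank about the vertical wheel axis, rad, anticlockwise from above positive; near 0. One milliradian is 0.105 mm at the crank grip. The free play is centred near 0 and measures about 5 to 13 mm at the crank grip at the start, different every time.
- plate_pivot (a point): Pivot bolt (vertical axis) of the swing plate, at the plate's top. The swing plate is a flat steel bar 200 x 52 x 8 mm that carries a grey worm gearbox and on it the 72 mm pinion (10 teeth, steel; the self-locking gearbox holds it from turning), whose centre lies 85 mm from the pivot.
- plate_grip (a point): Centre of the swing plate's hand grip: upright black cylinder, 22 mm diameter, 58 to 112 mm above the bench (this point 88 mm), at the plate's near end, 175 mm from the pivot. Moving it toward the wheel's side (bed +y) closes the mesh: each mm here takes about 0.7 mm off the play at the crank grip. The clamp bolt is nipped: the plate is stiff (about 14 N here) and stays where it is left.
- swing_plate (a joint): Turn of the swing plate about its pivot, rad, growing as the pinion goes into mesh; 0 is fully out. The play is all gone somewhere between 0.06 and 0.13: the gearbox's seat on the plate differs by up to 3 mm either way each time, so the plate's position alone does not tell the play.
- oil_can: Oil can, 72 x 88 mm, 202 mm tall with its spout, standing to the right of the drive; origin at the centre of its underside. Bystander.
- spanner_17: Large open-ended spanner, 200 x 42 x 6 mm, lying left of the drive. Bystander.
- spanner_13: Smaller open-ended spanner, 161 x 32 x 6 mm, lying left of the drive. Bystander.
- tape_measure: Tape measure, 85 x 62 x 37 mm, lying right of the drive. Bystander.

How it is judged:
On the way, in this order (a step that is already met when the one before it is completed fails the run):
1. with the swing plate as it was found, the wheel is rocked until a tooth bears on the pinion one way (contact force between pinion_c0 and wheel_c0 above 3 N and distance of plate_grip from where it was at the start of the episode below 0.003 m), for 0.05 s.
2. and the other way (contact force between pinion_c0 and wheel_c1 above 3 N and distance of plate_grip from where it was at the start of the episode below 0.003 m), for 0.05 s.
3. with the pinion set to the right mesh, the wheel is rocked until a tooth bears one way (contact force between pinion_c0 and wheel_c0 above 3 N and horizontal distance between pinion_c1 and wheel_c2 between 0.0904 and 0.092 m), for 0.05 s.
4. and the other way (contact force between pinion_c0 and wheel_c1 above 3 N and horizontal distance between pinion_c1 and wheel_c2 between 0.0904 and 0.092 m), for 0.05 s.
At the end, for the whole second after the job is handed in: The pinion's distance from the wheel leaves a free play of 0.6 to 3.2 mm in all at the crank grip (centre distance 90.4 to 92.0 mm), and the wheel is at rest (horizontal distance between pinion_c1 and wheel_c2 between 0.0904 and 0.092 m and velocity of joint wheel between -0.05 and 0.05 rad/s); the robot touches nothing.
It fails at once if the crank or the plate is forced: a tooth bears on the pinion with more than 60 N (some 30 N at the crank grip) (contact force between pinion_c0 and wheel_c0 above 60 N or contact force between pinion_c0 and wheel_c1 above 60 N).
It fails at once if the pinion is wedged hard into the wheel: both flanks loaded with more than 15 N at once (contact force between pinion_c0 and wheel_c0 above 15 N and contact force between pinion_c0 and wheel_c1 above 15 N).
It fails at once if a tool near the drive is shifted by more than 30 mm (distance of any of oil_can, spanner_17, spanner_13, tape_measure from where it was at the start of the episode above 0.03 m).
It also fails if it takes over 72 s, if anything falls off the work surface, if the arm or the gripper's body presses on something with over 40 N, if the wrist force passes 120 N, or if a joint passes its speed limit or range.

ROBOT

A 6-joint arm with a two-finger parallel gripper is mounted at the origin on a cart in front of the work surface, level with it; the furniture and walls round the work are solid. World frame = base frame: x ahead of the robot, y to its left, z up, the work surface at z = 0. Lengths are in m, angles in rad, forces in N, time in s.
With the tool pointing down it reaches from about 0.225 to 0.725 m from the base axis. Payload 3.1 kg.
Tool frame: the origin (TCP) lies at the very end of the fingers, on their centre line; the grasp point (between the pads) lies r.hold_point_z behind it (r.hold_point_z is the distance from the TCP to the grasp point, in m); z points along the fingers, y is the line along which they close (so a half turn about z gives the same grasp; the last joint's range is limited). The gripper opens to 85 mm and grips with 20 to 120 N. Pads are 22 mm wide; open, the fingers measure 114 mm over their backs; the gripper's body (76 mm by 85 mm) begins 54 mm behind the grasp point. The pads swing forward as they close: fully open they stand 13 mm farther back than shut.
Start: joints at [1.048, 0.048, 0.099, 1.622, 0, 1.443], TCP at [0.202, 0.485, 0.231] pointing down, gripper open.
Joint ranges: [-2.91, 2.91], [-0.99, 1.94], [-1.21, 1.42], [-2.12, 2.29], [-1.49, 1.47], [-3.14, 3.14]. Speed limits (rad/s): [2.79, 2.79, 3.14, 3.14, 3.14, 3.14].

INTERFACE

Orientations are given as a unit quaternion [w, x, y, z].
In Python, from station import r gives the robot as it stands. The module is installed in compiled form; this text tells all that it offers.
- The arm moves only by the tool jog_arm, never from a script. Its argument "deltas" is one flat list of numbers, 6 for each row, row after row: the shift along the tool's x, y, z in m, then the turn, a rotation vector about the tool's x, y, z in degrees. In form: [x, y, z, wx, wy, wz, x, y, z, wx, wy, wz, ...]. A call has exactly 8 rows; each row shifts and turns the commanded pose from where the row before left it, along the tool's axes as they then stand; what a row does not reach is not made up. A row lasts 1/8 s, in which the tool goes at most 62.5 mm and 10.7 degrees, less where a joint would pass 70% of its speed; a pose out of reach is approached as far as the arm can. A call with a gripper value outside its range is refused whole. "fingers" is the gripper's target within -1 to 1 (shut at 1, half-way at 0, fully open at -1), set as the call begins (left out, the last holds). The fingers move at their own pace and stop on an object; "squeeze" is the grip in N (left out, the last holds). Time passes only in rows, so rows that do not move let the fingers close, or fill a call up. It gives the time, the measured TCP pose, the force, the opening and the grip force at its end, in the units of the state.
- r.get_obs(): the state, without advancing time (a new reading comes with each control period).
- r.get_image(name): name is "scene" or "side" or "wrist"; returns (picture, depth): 420x560x3 uint8, blue, green, red; 420x560 float32, m along the optical axis (not along the pixel's ray), 0 where there is no reading.
- r.camera_model(name): a dict with "vertical_fov" (degrees; the focal length in pixels is half the picture's height over the tangent of half this angle, whatever the lens; pixels are square), "cx", "cy" (the principal point, pixels), "k1" (the pictures are not rectified: a ray, as slopes to the right and down, at radius r is drawn at 1 + k1 r^2 times it, then the intrinsics apply), "R" (3x3) and "t" (3): a world point X has camera coordinates R X + t; the wrist camera has in their place "T_tool_cam" (4x4, takes a point from camera to tool coordinates, whose origin is the TCP and whose axes are the flange's). Camera axes: x right, y down, z forward; pixel columns grow to the right and rows downward; lengths in m; the calibration is good to about 2 mm. A picture is of the moment at which its call begins: read the wrist's pose just before it. camera_model takes no time and is no camera call.
- r.close_job(): hands the job in; it is judged then, once.
Trained networks look in the newest picture that a camera, given by its name, has taken for a name from the list of things; names that differ only in an ending like _2 or _b are one class to them, and where a whole thing is asked for, a point or a joint stands for the part that bears it (a point fixed in the world has none). Each returns a list of dicts, best first, with "score" (0 to 1); they miss things now and then, are a little off and sometimes report something else, mostly with a low value. They report only what shows in the picture. A call takes as long as a camera call.
- r.search_frame(label, camera): "extent" ([centre column, centre row, width, height] in pixels, round what is visible of it).
- r.trace(label, camera): "mask" (420x560 bool, what is visible of it) and "extent" ([centre column, centre row, width, height] in pixels, round what is visible of it).
- r.spot_point(label, camera): "uv" ([column, row] in pixels: a listed point, or the origin of a listed thing).
The state is a dict: "time": time; "qpos": joint angles; "joint_velocities": joint speeds; "joint_torque": joint torques, N m; "tcp_pos": TCP position; "tcp_rot": TCP orientation; "ft_force": force on the tool from outside, world axes, zero at the start; "torque": the same for the moment, N m; "grip_width": opening from 0.0 (shut) to 1.0 (fully open); "gripper_force": force on a finger pad.
Only numpy, scipy, OpenCV 4.12 (cv2) and the standard library are available. Lean on these libraries where they do the work, as an engineer would, in place of code of your own. Each camera call takes 0.05 s, during which the arm holds its last target. There are 200 camera calls.

## Working session

There is one attempt and no reset: what is moved stays moved. The work goes in short steps, Python scripts to look and compute and a tool call to move; the robot and the scene stay as the last step left them, time stands still between calls to the robot, and variables do not carry over. Pictures are saved under pics/ and viewed, at most 10 in all, crops included, and the job is handed in when it is done.

Besides the shell and the picture viewer there is one more tool, called after ">>>" as name(argument=value, ...) on one line, values as JSON. jog_arm: Moves the arm, as the interface text tells. Its arguments: {"type":"object","properties":{"deltas":{"type":"array"},"fingers":{"type":"number"},"squeeze":{"type":"number"}},"required":["deltas"]}

```bash
mkdir -p pics; cat > h.py <<'E'
import numpy as np,cv2
from scipy.spatial.transform import Rotation as Ro
from station import r
def ray(cam,uv,o=None):
    m=r.camera_model(cam); f=210/np.tan(np.radians(m["vertical_fov"])/2)
    d=(np.array(uv,float)-[m["cx"],m["cy"]])/f
    s=d.copy()
    for _ in range(20): s=d/(1+m["k1"]*(s@s))
    v=np.array([s[0],s[1],1.])
    if cam=="wrist":
        T=np.array(m["T_tool_cam"]);q=o["tcp_rot"];R=Ro.from_quat([q[1],q[2],q[3],q[0]]).as_matrix()
        return R@(T[:3,:3]@np.zeros(3)+T[:3,3])+o["tcp_pos"],R@T[:3,:3]@v
    R=np.array(m["R"]);t=np.array(m["t"])
    return -R.T@t,R.T@v
def atz(cam,uv,z,o=None):
    c,v=ray(cam,uv,o); return c+v*(z-c[2])/v[2]
def st():
    o=r.get_obs(); print({k:np.round(o[k],4).tolist() for k in("time","qpos","tcp_pos","tcp_rot","ft_force","grip_width","gripper_force")}); return o
E
python3 - <<'E'
from h import *
o=st(); print(r.hold_point_z)
for c in("scene","side","wrist"):
    im,d=r.get_image(c); cv2.imwrite(f"pics/{c}0.png",im)
    for l,z in(("wheel_axis",.074),("crank_grip",.118),("plate_pivot",None),("plate_grip",.088),("gear_bed",0),("oil_can",0),("tape_measure",0)):
        for p in r.spot_point(l,c)[:2]:
            print(c,l,np.round(p["score"],2),np.round(p["uv"],1),np.round(atz(c,p["uv"],z if z is not None else .05,o),4))
E
```

```text
{'time': 0.0, 'qpos': [1.0482, 0.0487, 0.0976, 1.622, -0.0, 1.443], 'tcp_pos': [0.2016, 0.4841, 0.2301], 'tcp_rot': [-0.0004, 0.1961, 0.9806, -0.0011], 'ft_force': [0.1512, -0.5862, 0.4454], 'grip_width': 1.0024, 'gripper_force': 0.0}
0.0187
scene crank_grip 0.72 [219.8 184.2] [0.529  0.1996 0.118 ]
scene plate_pivot 0.7 [308.  215.5] [0.6258 0.006  0.05  ]
scene plate_grip 0.7 [221.5 185. ] [0.5489 0.215  0.088 ]
scene plate_grip 0.61 [283.9 252.7] [ 0.4797 -0.029   0.088 ]
scene gear_bed 0.91 [272.4 234.1] [0.5578 0.0635 0.    ]
scene gear_bed 0.23 [284.2 253.5] [0.5285 0.0049 0.    ]
scene oil_can 0.84 [376.1 263.7] [ 0.638  -0.1888  0.    ]
scene tape_measure 0.86 [333.3 294.5] [ 0.5049 -0.1528  0.    ]
scene tape_measure 0.24 [263.6 209.5] [0.6073 0.1306 0.    ]
side wheel_axis 0.69 [228.5 166.1] [0.5666 0.2506 0.074 ]
side wheel_axis 0.63 [250.8 201.4] [0.5524 0.1029 0.074 ]
side crank_grip 0.61 [227.5 166.5] [0.5406 0.1959 0.118 ]
side plate_pivot 0.81 [306.4 221.1] [0.6429 0.0048 0.05  ]
side plate_grip 0.6 [251.8 241.6] [ 0.4889 -0.0218  0.088 ]
side gear_bed 0.96 [262.2 235.6] [0.5562 0.057  0.    ]
side oil_can 0.91 [353.  297.7] [ 0.6325 -0.1914  0.    ]
side tape_measure 0.65 [292.1 309.4] [ 0.5083 -0.1527  0.    ]
```

```bash
python3 - <<'E'
import cv2,numpy as np
a=cv2.imread("pics/scene0.png")[110:330,150:430];b=cv2.imread("pics/side0.png")[110:330,150:430]
cv2.imwrite("pics/c1.png",np.vstack([cv2.resize(x,None,fx=1.36*1,fy=1.36,interpolation=cv2.INTER_CUBIC) for x in(a,b)]))
E
```

```text
(no output)
```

View pics/c1.png

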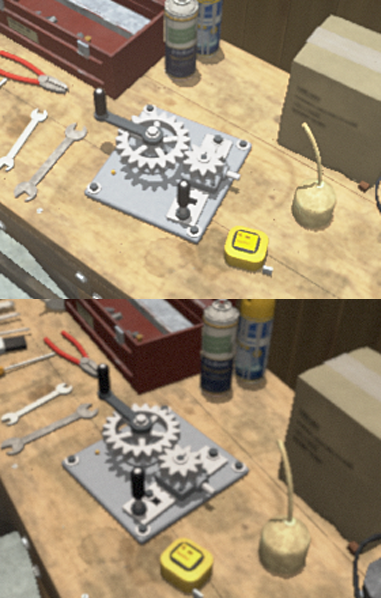

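View first.

>>> jog_arm(deltas=[-0.05, -0.015, -0.01, 0, 0, 0, -0.05, -0.015, -0.01, 0, 0, 5, -0.05, -0.015, -0.01, 0, 0, 5, -0.05, -0.015, -0.01, 0, 0, 5, -0.05, -0.015, -0.01, 0, 0, 5, -0.05, -0.015, -0.01, 0, 0, 0, -0.03, -0.015, -0.01, 0, 0, 0, 0, 0, 0, 0, 0, 0])

```text
time: 2.2
tcp_pos: [0.4243, 0.2221, 0.3023]
tcp_rot: [0.001, 0.365, 0.931, 0.001]
ft_force: [-0.3, 1.3, 0.1]
grip_width: 1.001
gripper_force: 0.0
```

```bash
python3 - <<'E'
from h import *
print(np.round(r.camera_model("wrist")["T_tool_cam"],3).tolist(), r.camera_model("wrist")["vertical_fov"])
o=st(); im,d=r.get_image("wrist"); cv2.imwrite("pics/w1.png",im)
for l,z in(("wheel_axis",.074),("crank_grip",.118),("plate_pivot",.05),("plate_grip",.088),("gear_bed",0)):
        for p in r.spot_point(l,"wrist")[:2]:
            print(l,np.round(p["score"],2),np.round(p["uv"],1),np.round(atz("wrist",p["uv"],z,o),4))
E
```

```text
[[0.001, -0.949, -0.316, 0.082], [1.0, 0.001, -0.0, 0.001], [0.0, -0.316, 0.949, -0.141], [0.0, 0.0, 0.0, 1.0]] 67.8552842379284
{'time': 2.2, 'qpos': [0.3422, -0.043, 0.1509, 1.7627, -0.0002, 1.0902], 'tcp_pos': [0.4243, 0.2221, 0.3023], 'tcp_rot': [0.0008, 0.3654, 0.9309, 0.0006], 'ft_force': [-0.3135, 1.2694, 0.064], 'grip_width': 1.0005, 'gripper_force': 0.0}
wheel_axis 0.95 [271.3 304.3] [0.5467 0.0926 0.074 ]
crank_grip 0.88 [326.4 267.1] [0.5316 0.1973 0.118 ]
plate_pivot 0.7 [283.4 348.3] [0.6313 0.038  0.05  ]
plate_grip 0.75 [177.5 331. ] [ 0.4834 -0.0275  0.088 ]
gear_bed 0.64 [299.9 166.4] [0.4427 0.2445 0.    ]
gear_bed 0.59 [266.6 296.6] [0.5671 0.0601 0.    ]
```

View pics/w1.png

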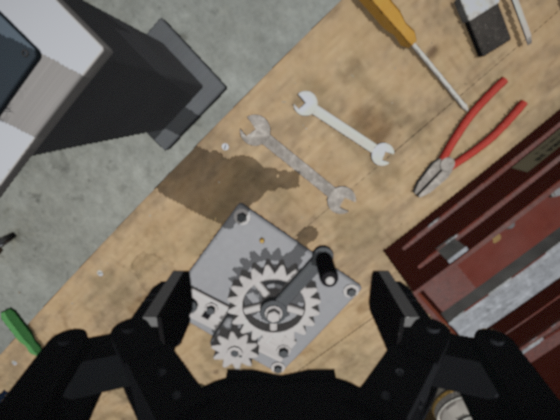

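>>> jog_arm(deltas=[0, 0, 0, 0, 0, 9.75, 0, 0, 0, 0, 0, 9.75, 0, 0, 0, 0, 0, 9.75, 0, 0, 0, 0, 0, 9.75, -0.02, 0.05, 0.04, 0, 0, 0, -0.02, 0.053, 0.04, 0, 0, 0, 0, 0, 0.02, 0, 0, 0, 0, 0, 0, 0, 0, 0], fingers=0, squeeze=20)

```text
time: 3.5
tcp_pos: [0.5201, 0.2015, 0.2047]
tcp_rot: [-0.002, 0.653, 0.757, -0.003]
ft_force: [0.1, -0.3, 0.4]
grip_width: 0.502
gripper_force: 0.0
```

```bash
python3 - <<'E'
from h import *
o=st(); im,d=r.get_image("wrist"); cv2.imwrite("pics/w2.png",im)
for l,z in(("wheel_axis",.074),("crank_grip",.118),("plate_pivot",.05),("plate_grip",.088),("gear_bed",0)):
        for p in r.spot_point(l,"wrist")[:2]:
            print(l,np.round(p["score"],2),np.round(p["uv"],1),np.round(atz("wrist",p["uv"],z,o),4))
# heights map near the tool
m=r.camera_model("wrist")
for u in range(20,560,60):
    row=[]
    for v in range(20,420,50):
        c,w=ray("wrist",(u,v),o); p=c+w*d[v,u]; row.append(tuple(np.round(p*1000).astype(int).tolist()))
    print(u,row)
E
```

```text
{'time': 3.5, 'qpos': [0.2492, 0.1362, 0.1408, 1.582, 0.0002, 1.6729], 'tcp_pos': [0.5201, 0.2015, 0.2047], 'tcp_rot': [-0.002, 0.6532, 0.7572, -0.0026], 'ft_force': [0.1033, -0.2829, 0.4481], 'grip_width': 0.5019, 'gripper_force': 0.0}
wheel_axis 0.94 [294.4 308.3] [0.5501 0.091  0.074 ]
crank_grip 0.73 [299.1 227. ] [0.5349 0.1969 0.118 ]
gear_bed 0.7 [293.1 296.2] [0.5567 0.0568 0.    ]
20 [(-522, 469, -922), (-535, 288, -924), (-548, 94, -921), (75, 121, -164), (110, 54, -111), (109, -33, -98), (-680, -924, -924), (-688, -1217, -874)]
80 [(-282, 492, -921), (-284, 315, -920), (-290, 126, -920), (109, 103, -281), (111, -5, -269), (-329, -567, -923), (-348, -855, -917), (462, 205, 279)]
140 [(355, 347, -1), (356, 300, -2), (360, 249, 4), (358, 193, -2), (359, 132, -1), (358, 63, -2), (471, 209, 260), (472, 190, 263)]
200 [(415, 354, -1), (418, 308, -4), (423, 258, -2), (427, 203, -2), (433, 147, 9), (438, 83, 11), (491, 210, 257), (497, 216, 283)]
260 [(474, 362, 0), (480, 317, -2), (487, 267, -1), (494, 213, -1), (502, 159, 12), (510, 129, 72), (517, 64, 65), (513, 212, 276)]
320 [(533, 371, -2), (541, 326, -3), (550, 276, -1), (560, 223, -2), (569, 169, 12), (568, 139, 74), (595, 35, 13), (530, 215, 277)]
380 [(589, 378, 9), (603, 335, -2), (614, 286, -1), (627, 234, 0), (635, 180, 16), (653, 116, 11), (556, 215, 250), (702, -50, -2)]
440 [(630, 375, 52), (625, 330, 87), (630, 293, 98), (629, 258, 122), (714, 186, -1), (736, 120, -2), (761, 46, -3), (566, 218, 275)]
500 [(711, 402, 3), (726, 356, 2), (744, 308, 1), (740, 258, 33), (748, 209, 49), (815, 131, -2), (844, 58, -1), (882, -29, -2)]
```

View pics/w2.png

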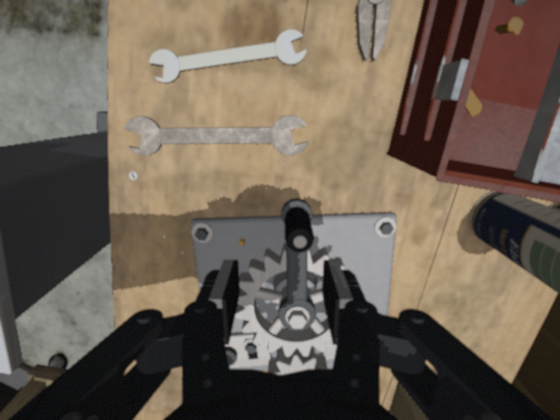

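>>> jog_arm(deltas=[-0.0067, 0.014, 0, 0, 0, 0, 0, 0, 0.025, 0, 0, 0, 0, 0, 0.025, 0, 0, 0, 0, 0, 0.025, 0, 0, 0, 0, 0, 0.02, 0, 0, 0, 0, 0, 0.008, 0, 0, 0, 0, 0, 0, 0, 0, 0, 0, 0, 0, 0, 0, 0])

```text
time: 4.8
tcp_pos: [0.5376, 0.1967, 0.1063]
tcp_rot: [0.001, 0.654, 0.757, 0.001]
ft_force: [0.2, 0.9, 0.6]
grip_width: 0.5
gripper_force: 0.0
```

```bash
python3 - <<'E'
from h import *
o=st(); im,d=r.get_image("wrist"); cv2.imwrite("pics/w3.png",im)
E
```

```text
{'time': 4.8, 'qpos': [0.2337, 0.1766, -0.0095, 1.3824, -0.0, 1.6584], 'tcp_pos': [0.5376, 0.1967, 0.1063], 'tcp_rot': [0.0007, 0.6536, 0.7568, 0.0009], 'ft_force': [0.229, 0.9406, 0.5989], 'grip_width': 0.4999, 'gripper_force': 0.0}
```

View pics/w3.png

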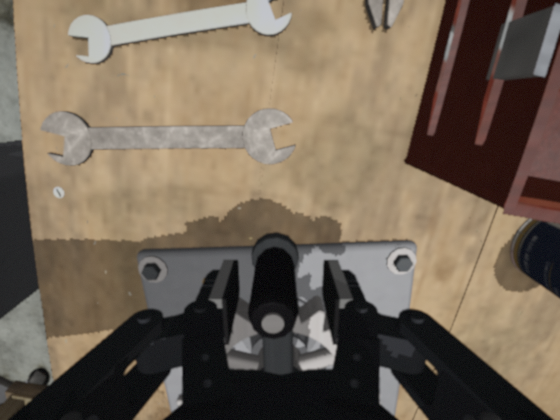

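>>> jog_arm(deltas=[0, -0.002, 0.003, 0, 0, 0, 0, 0, 0, 0, 0, 0, 0, 0, 0, 0, 0, 0, 0, 0, 0, 0, 0, 0, 0, 0, 0, 0, 0, 0, 0, 0, 0, 0, 0, 0, 0, 0, 0, 0, 0, 0, 0, 0, 0, 0, 0, 0], fingers=1, squeeze=20)

```text
time: 5.85
tcp_pos: [0.5349, 0.1965, 0.1027]
tcp_rot: [0.0, 0.654, 0.757, 0.0]
ft_force: [-1.1, -0.0, 6.4]
grip_width: 0.249
gripper_force: 21.7
```

>>> jog_arm(deltas=[0, 0.0005, 0, 0, 0, 0, 0, 0.0005, 0, 0, 0, 0, 0, 0.0005, 0, 0, 0, 0, 0, 0.0005, 0, 0, 0, 0, 0, 0, 0, 0, 0, 0, 0, 0, 0, 0, 0, 0, 0, 0, 0, 0, 0, 0, 0, 0, 0, 0, 0, 0])

```text
time: 6.85
tcp_pos: [0.5362, 0.1967, 0.1027]
tcp_rot: [-0.0, 0.654, 0.757, -0.0]
ft_force: [-2.3, 0.3, 6.7]
grip_width: 0.251
gripper_force: 21.8
```

>>> jog_arm(deltas=[0, 0.0005, 0, 0, 0, 0, 0, 0.0005, 0, 0, 0, 0, 0, 0.0005, 0, 0, 0, 0, 0, 0.0005, 0, 0, 0, 0, 0, 0, 0, 0, 0, 0, 0, 0, 0, 0, 0, 0, 0, 0, 0, 0, 0, 0, 0, 0, 0, 0, 0, 0])

```text
time: 7.85
tcp_pos: [0.5378, 0.1971, 0.1026]
tcp_rot: [-0.001, 0.654, 0.757, -0.0]
ft_force: [-3.7, -0.1, 6.2]
grip_width: 0.249
gripper_force: 21.8
```

>>> jog_arm(deltas=[0, 0.0005, 0, 0, 0, 0, 0, 0.0005, 0, 0, 0, 0, 0, 0, 0, 0, 0, 0, 0, 0, 0, 0, 0, 0, 0, 0, 0, 0, 0, 0, 0, 0, 0, 0, 0, 0, 0, 0, 0, 0, 0, 0, 0, 0, 0, 0, 0, 0])

```text
time: 8.85
tcp_pos: [0.5387, 0.1973, 0.1026]
tcp_rot: [-0.001, 0.654, 0.757, -0.0]
ft_force: [-2.6, 0.7, 6.8]
grip_width: 0.25
gripper_force: 21.8
```

Still free; continue.

>>> jog_arm(deltas=[0, 0.0005, 0, 0, 0, 0, 0, 0.0005, 0, 0, 0, 0, 0, 0.0005, 0, 0, 0, 0, 0, 0, 0, 0, 0, 0, 0, 0, 0, 0, 0, 0, 0, 0, 0, 0, 0, 0, 0, 0, 0, 0, 0, 0, 0, 0, 0, 0, 0, 0])

```text
time: 9.85
tcp_pos: [0.5402, 0.1977, 0.1026]
tcp_rot: [-0.001, 0.654, 0.757, -0.0]
ft_force: [-3.4, 1.0, 5.9]
grip_width: 0.251
gripper_force: 21.8
```

>>> jog_arm(deltas=[0, 0.0005, 0, 0, 0, 0, 0, 0.0005, 0, 0, 0, 0, 0, 0.0005, 0, 0, 0, 0, 0, 0, 0, 0, 0, 0, 0, 0, 0, 0, 0, 0, 0, 0, 0, 0, 0, 0, 0, 0, 0, 0, 0, 0, 0, 0, 0, 0, 0, 0])

```text
time: 10.85
tcp_pos: [0.5414, 0.1979, 0.1026]
tcp_rot: [-0.001, 0.654, 0.757, -0.0]
ft_force: [-3.2, 0.5, 7.2]
grip_width: 0.25
gripper_force: 21.9
```

>>> jog_arm(deltas=[0, 0.0005, 0, 0, 0, 0, 0, 0.0005, 0, 0, 0, 0, 0, 0.0005, 0, 0, 0, 0, 0, 0, 0, 0, 0, 0, 0, 0, 0, 0, 0, 0, 0, 0, 0, 0, 0, 0, 0, 0, 0, 0, 0, 0, 0, 0, 0, 0, 0, 0])

```text
time: 11.85
tcp_pos: [0.5422, 0.1981, 0.1026]
tcp_rot: [-0.001, 0.654, 0.757, -0.001]
ft_force: [-5.1, 0.8, 7.9]
grip_width: 0.251
gripper_force: 22.1
```

>>> jog_arm(deltas=[0, 0.0005, 0, 0, 0, 0, 0, 0.0005, 0, 0, 0, 0, 0, 0.0005, 0, 0, 0, 0, 0, 0, 0, 0, 0, 0, 0, 0, 0, 0, 0, 0, 0, 0, 0, 0, 0, 0, 0, 0, 0, 0, 0, 0, 0, 0, 0, 0, 0, 0])

```text
time: 12.85
tcp_pos: [0.5425, 0.1981, 0.1025]
tcp_rot: [-0.002, 0.654, 0.757, -0.002]
ft_force: [-8.7, -0.1, 10.1]
grip_width: 0.252
gripper_force: 22.6
```

>>> jog_arm(deltas=[0, -0.001, 0, 0, 0, 0, 0, -0.001, 0, 0, 0, 0, 0, -0.001, 0, 0, 0, 0, 0, -0.001, 0, 0, 0, 0, 0, -0.001, 0, 0, 0, 0, 0, -0.001, 0, 0, 0, 0, 0, -0.001, 0, 0, 0, 0, 0, -0.001, 0, 0, 0, 0])

```text
time: 13.85
tcp_pos: [0.5386, 0.1977, 0.1026]
tcp_rot: [0.0, 0.653, 0.757, 0.002]
ft_force: [2.5, 4.9, 4.8]
grip_width: 0.251
gripper_force: 21.8
```

>>> jog_arm(deltas=[0, -0.0005, 0, 0, 0, 0, 0, -0.0005, 0, 0, 0, 0, 0, -0.0005, 0, 0, 0, 0, 0, -0.0005, 0, 0, 0, 0, 0, -0.0005, 0, 0, 0, 0, 0, -0.0005, 0, 0, 0, 0, 0, 0, 0, 0, 0, 0, 0, 0, 0, 0, 0, 0])

```text
time: 14.85
tcp_pos: [0.5358, 0.197, 0.1026]
tcp_rot: [0.001, 0.653, 0.757, 0.001]
ft_force: [4.3, 4.2, 4.6]
grip_width: 0.249
gripper_force: 21.7
```

>>> jog_arm(deltas=[0, -0.0005, 0, 0, 0, 0, 0, -0.0005, 0, 0, 0, 0, 0, -0.0005, 0, 0, 0, 0, 0, -0.0005, 0, 0, 0, 0, 0, -0.0005, 0, 0, 0, 0, 0, -0.0005, 0, 0, 0, 0, 0, 0, 0, 0, 0, 0, 0, 0, 0, 0, 0, 0])

```text
time: 15.85
tcp_pos: [0.5325, 0.1963, 0.1025]
tcp_rot: [0.0, 0.653, 0.757, 0.001]
ft_force: [2.4, 3.4, 4.6]
grip_width: 0.25
gripper_force: 21.7
```

>>> jog_arm(deltas=[0, -0.0005, 0, 0, 0, 0, 0, -0.0005, 0, 0, 0, 0, 0, -0.0005, 0, 0, 0, 0, 0, -0.0005, 0, 0, 0, 0, 0, 0, 0, 0, 0, 0, 0, 0, 0, 0, 0, 0, 0, 0, 0, 0, 0, 0, 0, 0, 0, 0, 0, 0])

```text
time: 16.85
tcp_pos: [0.5304, 0.1959, 0.1026]
tcp_rot: [0.0, 0.653, 0.757, 0.001]
ft_force: [3.2, 3.5, 5.7]
grip_width: 0.25
gripper_force: 21.7
```

>>> jog_arm(deltas=[0, -0.0005, 0, 0, 0, 0, 0, -0.0005, 0, 0, 0, 0, 0, -0.0005, 0, 0, 0, 0, 0, 0, 0, 0, 0, 0, 0, 0, 0, 0, 0, 0, 0, 0, 0, 0, 0, 0, 0, 0, 0, 0, 0, 0, 0, 0, 0, 0, 0, 0])

```text
time: 17.85
tcp_pos: [0.5295, 0.1958, 0.1025]
tcp_rot: [0.001, 0.653, 0.757, 0.001]
ft_force: [3.6, 4.2, 3.8]
grip_width: 0.252
gripper_force: 21.7
```

>>> jog_arm(deltas=[0, -0.0005, 0, 0, 0, 0, 0, -0.0005, 0, 0, 0, 0, 0, -0.0005, 0, 0, 0, 0, 0, 0, 0, 0, 0, 0, 0, 0, 0, 0, 0, 0, 0, 0, 0, 0, 0, 0, 0, 0, 0, 0, 0, 0, 0, 0, 0, 0, 0, 0])

```text
time: 18.85
tcp_pos: [0.5293, 0.1958, 0.1026]
tcp_rot: [0.002, 0.654, 0.757, 0.002]
ft_force: [7.3, 4.7, 2.8]
grip_width: 0.25
gripper_force: 21.9
```

>>> jog_arm(deltas=[0, 0.0015, 0, 0, 0, 0, 0, 0.0015, 0, 0, 0, 0, 0, 0.0015, 0, 0, 0, 0, 0, 0.0015, 0, 0, 0, 0, 0, 0.0015, 0, 0, 0, 0, 0, 0.0015, 0, 0, 0, 0, 0, 0.0015, 0, 0, 0, 0, 0, 0.0015, 0, 0, 0, 0])

```text
time: 19.85
tcp_pos: [0.5363, 0.1971, 0.1023]
tcp_rot: [-0.002, 0.654, 0.756, -0.001]
ft_force: [-4.7, 3.9, 7.2]
grip_width: 0.249
gripper_force: 22.2
```

>>> jog_arm(deltas=[0, 0.0015, 0, 0, 0, 0, 0, 0.001, 0, 0, 0, 0, 0, 0.001, 0, 0, 0, 0, 0, 0.001, 0, 0, 0, 0, 0, 0.001, 0, 0, 0, 0, 0, 0.001, 0, 0, 0, 0, 0, 0.0005, 0, 0, 0, 0, 0, 0, 0, 0, 0, 0])

```text
time: 20.85
tcp_pos: [0.5424, 0.1976, 0.1022]
tcp_rot: [-0.002, 0.654, 0.757, -0.002]
ft_force: [-6.2, 2.2, 11.0]
grip_width: 0.249
gripper_force: 22.7
```

>>> jog_arm(deltas=[0, -0.0015, 0, 0, 0, 0, 0, -0.0015, 0, 0, 0, 0, 0, -0.0015, 0, 0, 0, 0, 0, -0.0015, 0, 0, 0, 0, 0, -0.0015, 0, 0, 0, 0, 0, -0.0015, 0, 0, 0, 0, 0, -0.0015, 0, 0, 0, 0, 0, -0.0015, 0, 0, 0, 0])

```text
time: 21.85
tcp_pos: [0.5341, 0.1964, 0.1023]
tcp_rot: [0.0, 0.653, 0.757, 0.001]
ft_force: [3.7, 3.8, 5.1]
grip_width: 0.251
gripper_force: 21.7
```

>>> jog_arm(deltas=[0, -0.0015, 0, 0, 0, 0, 0, -0.001, 0, 0, 0, 0, 0, -0.001, 0, 0, 0, 0, 0, -0.001, 0, 0, 0, 0, 0, -0.001, 0, 0, 0, 0, 0, -0.001, 0, 0, 0, 0, 0, -0.0005, 0, 0, 0, 0, 0, 0, 0, 0, 0, 0])

```text
time: 22.85
tcp_pos: [0.5292, 0.1956, 0.1022]
tcp_rot: [0.002, 0.654, 0.757, 0.002]
ft_force: [8.1, 4.3, 1.7]
grip_width: 0.252
gripper_force: 21.8
```

>>> jog_arm(deltas=[0, 0.002, 0, 0, 0, 0, 0, 0.002, 0, 0, 0, 0, 0, 0.002, 0, 0, 0, 0, 0, 0.002, 0, 0, 0, 0, 0, 0.001, 0, 0, 0, 0, 0, 0, 0, 0, 0, 0, 0, 0, 0, 0, 0, 0, 0, 0, 0, 0, 0, 0])

```text
time: 23.85
tcp_pos: [0.5334, 0.1964, 0.1021]
tcp_rot: [-0.002, 0.654, 0.756, -0.001]
ft_force: [-2.8, 3.3, 8.1]
grip_width: 0.254
gripper_force: 22.3
```

>>> jog_arm(deltas=[0, 0, 0, 0, 0, 0, 0, 0, 0, 0, 0, 0, 0, 0, 0, 0, 0, 0, 0, 0, -0.02, 0, 0, 0, 0, 0, -0.03, 0, 0, 0, 0, 0, -0.04, 0, 0, 0, -0.01, 0, -0.02, 0, 0, 0, -0.043, -0.017, 0, 0, 0, 0], fingers=0)

```text
time: 24.85
tcp_pos: [0.528, 0.1423, 0.214]
tcp_rot: [0.001, 0.652, 0.758, 0.002]
ft_force: [-0.4, -0.3, 0.4]
grip_width: 0.495
gripper_force: 0.0
```

>>> jog_arm(deltas=[-0.043, -0.017, 0, 0, 0, 0, -0.043, -0.017, 0, 0, 0, 0, -0.043, -0.017, 0, 0, 0, 0, -0.032, -0.017, 0, 0, 0, 0, 0, 0, 0, 0, 0, 10.4, 0, 0, 0, 0, 0, 10.4, 0, 0, 0, 0, 0, 10.4, 0, 0, 0, 0, 0, 10.4])

```text
time: 25.85
tcp_pos: [0.4822, -0.0279, 0.2115]
tcp_rot: [-0.0, 0.881, 0.473, -0.001]
ft_force: [0.1, -1.3, 0.4]
grip_width: 0.5
gripper_force: 0.0
```

>>> jog_arm(deltas=[0, 0, 0, 0, 0, 10.4, 0, 0, 0, 0, 0, 10.4, 0, 0, 0, 0, 0, 10.4, 0, 0, 0.02, 0, 0, 10.4, 0, 0, 0.02, 0, 0, 0, 0, 0, 0, 0, 0, 0, 0, 0, 0, 0, 0, 0, 0, 0, 0, 0, 0, 0])

```text
time: 26.85
tcp_pos: [0.4833, -0.0278, 0.1731]
tcp_rot: [0.0, 0.991, 0.132, 0.001]
ft_force: [0.5, 0.5, 0.5]
grip_width: 0.499
gripper_force: 0.0
```

```bash
python3 - <<'E'
from h import *
o=st(); im,d=r.get_image("wrist"); cv2.imwrite("pics/w4.png",im)
for l,z in(("wheel_axis",.074),("crank_grip",.118),("plate_pivot",.05),("plate_grip",.088)):
        for p in r.spot_point(l,"wrist")[:2]:
            print(l,np.round(p["score"],2),np.round(p["uv"],1),np.round(atz("wrist",p["uv"],z,o),4))
E
```

```text
{'time': 26.85, 'qpos': [-0.196, -0.066, -0.1296, 1.5054, -0.0001, 2.6807], 'tcp_pos': [0.4833, -0.0278, 0.1731], 'tcp_rot': [0.0004, 0.9912, 0.1321, 0.0008], 'ft_force': [0.4773, 0.4588, 0.4625], 'grip_width': 0.4987, 'gripper_force': 0.0}
wheel_axis 0.62 [146.4  83.8] [0.5529 0.0929 0.074 ]
crank_grip 0.34 [ 23.1 161. ] [0.4877 0.1485 0.118 ]
plate_grip 0.9 [280.9 219.5] [ 0.4824 -0.0275  0.088 ]
```

View pics/w4.png

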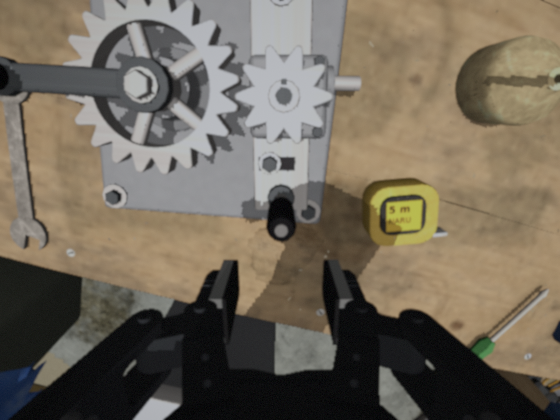

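>>> jog_arm(deltas=[-0.001, 0, 0.025, 0, 0, 0, 0, 0, 0.025, 0, 0, 0, 0, 0, 0.025, 0, 0, 0, 0, 0, 0.02, 0, 0, 0, 0, 0, 0.006, 0, 0, 0, 0, 0, 0, 0, 0, 0, 0, 0, 0, 0, 0, 0, 0, 0, 0, 0, 0, 0])

```text
time: 28.1
tcp_pos: [0.4826, -0.028, 0.0721]
tcp_rot: [0.0, 0.991, 0.132, 0.001]
ft_force: [1.0, -0.2, 0.2]
grip_width: 0.501
gripper_force: 0.0
```

>>> jog_arm(deltas=[0, 0, 0, 0, 0, 0, 0, 0, 0, 0, 0, 0, 0, 0, 0, 0, 0, 0, 0, 0, 0, 0, 0, 0, 0, 0, 0, 0, 0, 0, 0, 0, 0, 0, 0, 0, 0, 0, 0, 0, 0, 0, 0, 0, 0, 0, 0, 0], fingers=1, squeeze=40)

```text
time: 29.1
tcp_pos: [0.4823, -0.0284, 0.0717]
tcp_rot: [0.001, 0.991, 0.132, 0.001]
ft_force: [-1.2, -3.3, 5.4]
grip_width: 0.246
gripper_force: 39.4
```

>>> jog_arm(deltas=[0, -0.0015, 0, 0, 0, 0, 0, -0.0015, 0, 0, 0, 0, 0, -0.0015, 0, 0, 0, 0, 0, -0.0015, 0, 0, 0, 0, 0, -0.0015, 0, 0, 0, 0, 0, -0.0015, 0, 0, 0, 0, 0, -0.0015, 0, 0, 0, 0, 0, -0.0015, 0, 0, 0, 0])

```text
time: 30.1
tcp_pos: [0.4805, -0.0216, 0.0717]
tcp_rot: [0.006, 0.992, 0.129, 0.001]
ft_force: [3.8, -16.6, 2.2]
grip_width: 0.243
gripper_force: 41.0
```

>>> jog_arm(deltas=[0, -0.001, 0, 0, 0, 0, 0, -0.001, 0, 0, 0, 0, 0, -0.001, 0, 0, 0, 0, 0, -0.001, 0, 0, 0, 0, 0, -0.001, 0, 0, 0, 0, 0, -0.0005, 0, 0, 0, 0, 0, 0, 0, 0, 0, 0, 0, 0, 0, 0, 0, 0])

```text
time: 31.1
tcp_pos: [0.479, -0.0165, 0.0716]
tcp_rot: [0.006, 0.992, 0.129, 0.001]
ft_force: [3.1, -14.7, 0.4]
grip_width: 0.247
gripper_force: 40.9
```

>>> jog_arm(deltas=[0, -0.0005, 0, 0, 0, 0, 0, -0.0005, 0, 0, 0, 0, 0, -0.0005, 0, 0, 0, 0, 0, -0.0005, 0, 0, 0, 0, 0, 0, 0, 0, 0, 0, 0, 0, 0, 0, 0, 0, 0, 0, 0, 0, 0, 0, 0, 0, 0, 0, 0, 0])

```text
time: 32.1
tcp_pos: [0.4784, -0.0145, 0.0716]
tcp_rot: [0.006, 0.992, 0.13, 0.001]
ft_force: [2.6, -16.6, 0.8]
grip_width: 0.243
gripper_force: 40.8
```

>>> jog_arm(deltas=[0, 0.0015, 0, 0, 0, 0, 0, 0.0015, 0, 0, 0, 0, 0, 0.0015, 0, 0, 0, 0, 0, 0, 0, 0, 0, 0, 0, 0, 0, 0, 0, 0, 0, 0, 0, 0, 0, 0, 0, 0, 0, 0, 0, 0, 0, 0, 0, 0, 0, 0])

```text
time: 33.1
tcp_pos: [0.4784, -0.0144, 0.0716]
tcp_rot: [0.001, 0.991, 0.131, 0.001]
ft_force: [0.7, -5.1, 4.7]
grip_width: 0.243
gripper_force: 39.8
```

>>> jog_arm(deltas=[0, 0, 0, 0, 0, 0, 0, 0, 0, 0, 0, 0, 0, 0, 0, 0, 0, 0, 0, 0, -0.02, 0, 0, 0, 0, 0, -0.03, 0, 0, 0, 0, 0, -0.04, 0, 0, 0, 0, 0, -0.035, 0, 0, -10.4, 0, 0, 0, 0, 0, -10.4], fingers=0)

```text
time: 34.1
tcp_pos: [0.4798, -0.0133, 0.1996]
tcp_rot: [0.001, 0.95, 0.312, 0.003]
ft_force: [0.3, -1.2, 0.7]
grip_width: 0.501
gripper_force: 0.0
```

>>> jog_arm(deltas=[0, 0, 0, 0, 0, -10.4, 0, 0, 0, 0, 0, -10.4, 0, 0, 0, 0, 0, -10.4, 0, 0, 0, 0, 0, -10.4, 0, 0, 0, 0, 0, -10.4, 0, 0, 0, 0, 0, -10.4, 0, 0, 0, 0, 0, 0, 0, 0, 0, 0, 0, 0])

```text
time: 35.1
tcp_pos: [0.4777, -0.0132, 0.1958]
tcp_rot: [-0.0, 0.654, 0.756, -0.0]
ft_force: [-0.1, 0.8, 0.4]
grip_width: 0.501
gripper_force: 0.0
```

>>> jog_arm(deltas=[0.033, 0.0146, 0, 0, 0, 0, 0.033, 0.0146, 0, 0, 0, 0, 0.033, 0.0146, 0, 0, 0, 0, 0.033, 0.0147, 0, 0, 0, 0, 0.033, 0.0147, 0, 0, 0, 0, 0.034, 0.0146, 0, 0, 0, 0, 0, 0, 0, 0, 0, 0, 0, 0, 0, 0, 0, 0])

```text
time: 36.1
tcp_pos: [0.5354, 0.196, 0.1957]
tcp_rot: [-0.0, 0.654, 0.757, -0.001]
ft_force: [0.1, -0.1, 0.1]
grip_width: 0.499
gripper_force: 0.0
```

```bash
python3 - <<'E'
from h import *
o=st(); im,d=r.get_image("wrist"); cv2.imwrite("pics/w5.png",im)
for l,z in(("wheel_axis",.074),("crank_grip",.118)):
        for p in r.spot_point(l,"wrist")[:1]:
            print(l,np.round(p["score"],2),np.round(p["uv"],1),np.round(atz("wrist",p["uv"],z,o),4))
E
```

```text
{'time': 36.1, 'qpos': [0.2336, 0.1616, 0.1513, 1.5614, -0.0005, 1.6588], 'tcp_pos': [0.5354, 0.196, 0.1957], 'tcp_rot': [-0.0, 0.6538, 0.7567, -0.0005], 'ft_force': [0.1227, -0.1012, 0.1073], 'grip_width': 0.4994, 'gripper_force': 0.0}
wheel_axis 0.77 [278.3 304.1] [0.5481 0.0944 0.074 ]
crank_grip 0.88 [280.6 221.4] [0.5352 0.1972 0.118 ]
```

>>> jog_arm(deltas=[0.001, 0, 0.025, 0, 0, 0, 0, 0, 0.025, 0, 0, 0, 0, 0, 0.025, 0, 0, 0, 0, 0, 0.015, 0, 0, 0, 0, 0, 0.003, 0, 0, 0, 0, 0, 0, 0, 0, 0, 0, 0, 0, 0, 0, 0, 0, 0, 0, 0, 0, 0])

```text
time: 37.25
tcp_pos: [0.5362, 0.1975, 0.1041]
tcp_rot: [0.001, 0.654, 0.757, 0.001]
ft_force: [0.1, -0.3, 0.5]
grip_width: 0.502
gripper_force: 0.0
```

>>> jog_arm(deltas=[0, 0, 0, 0, 0, 0, 0, 0, 0, 0, 0, 0, 0, 0, 0, 0, 0, 0, 0, 0, 0, 0, 0, 0, 0, 0, 0, 0, 0, 0, 0, 0.0005, 0, 0, 0, 0, 0, 0.0005, 0, 0, 0, 0, 0, 0.0005, 0, 0, 0, 0], fingers=1, squeeze=20)

```text
time: 38.25
tcp_pos: [0.5347, 0.1973, 0.1036]
tcp_rot: [-0.001, 0.653, 0.757, -0.002]
ft_force: [-9.1, -1.3, 7.5]
grip_width: 0.254
gripper_force: 22.3
```

>>> jog_arm(deltas=[0, -0.001, 0, 0, 0, 0, 0, -0.001, 0, 0, 0, 0, 0, -0.001, 0, 0, 0, 0, 0, -0.001, 0, 0, 0, 0, 0, -0.001, 0, 0, 0, 0, 0, -0.001, 0, 0, 0, 0, 0, 0, 0, 0, 0, 0, 0, 0, 0, 0, 0, 0])

```text
time: 39.25
tcp_pos: [0.5319, 0.197, 0.1035]
tcp_rot: [0.0, 0.653, 0.757, 0.001]
ft_force: [3.9, 1.5, 3.9]
grip_width: 0.254
gripper_force: 21.6
```

>>> jog_arm(deltas=[0, -0.0005, 0, 0, 0, 0, 0, -0.0005, 0, 0, 0, 0, 0, -0.0005, 0, 0, 0, 0, 0, 0, 0, 0, 0, 0, 0, 0, 0, 0, 0, 0, 0, 0, 0, 0, 0, 0, 0, 0, 0, 0, 0, 0, 0, 0, 0, 0, 0, 0])

```text
time: 40.25
tcp_pos: [0.5309, 0.1969, 0.1035]
tcp_rot: [0.001, 0.653, 0.757, 0.001]
ft_force: [5.8, 1.9, 3.3]
grip_width: 0.248
gripper_force: 21.7
```

>>> jog_arm(deltas=[0, -0.0005, 0, 0, 0, 0, 0, -0.0005, 0, 0, 0, 0, 0, 0, 0, 0, 0, 0, 0, 0, 0, 0, 0, 0, 0, 0, 0, 0, 0, 0, 0, 0, 0, 0, 0, 0, 0, 0, 0, 0, 0, 0, 0, 0, 0, 0, 0, 0])

```text
time: 41.25
tcp_pos: [0.5307, 0.1969, 0.1036]
tcp_rot: [0.001, 0.654, 0.757, 0.002]
ft_force: [7.0, 4.1, 1.1]
grip_width: 0.252
gripper_force: 21.8
```

>>> jog_arm(deltas=[0, 0.001, 0, 0, 0, 0, 0, 0.001, 0, 0, 0, 0, 0, 0.001, 0, 0, 0, 0, 0, 0, -0.02, 0, 0, 0, 0, 0, -0.03, 0, 0, 0, 0, 0, -0.044, 0, 0, 0, -0.04, -0.0165, 0, 0, 0, 0, -0.04, -0.0165, 0, 0, 0, 0], fingers=0)

```text
time: 42.25
tcp_pos: [0.5104, 0.112, 0.1975]
tcp_rot: [0.0, 0.653, 0.757, 0.0]
ft_force: [0.2, -1.1, 0.4]
grip_width: 0.502
gripper_force: 0.0
```

>>> jog_arm(deltas=[-0.04, -0.0165, 0, 0, 0, 0, -0.04, -0.0165, 0, 0, 0, 0, -0.041, -0.0165, 0, 0, 0, 0, 0, 0, 0, 0, 0, 10.4, 0, 0, 0, 0, 0, 10.4, 0, 0, 0, 0, 0, 10.4, 0, 0, 0, 0, 0, 10.4, 0, 0, 0, 0, 0, 10.4])

```text
time: 43.25
tcp_pos: [0.4785, -0.0142, 0.1965]
tcp_rot: [-0.0, 0.92, 0.391, -0.001]
ft_force: [-0.4, 0.0, 0.1]
grip_width: 0.498
gripper_force: 0.0
```

>>> jog_arm(deltas=[0, 0, 0, 0, 0, 10.4, 0, 0, 0, 0, 0, 10.4, 0, 0, 0.01, 0, 0, 10.4, 0, 0, 0.02, 0, 0, 0, 0, 0, 0.02, 0, 0, 0, 0, 0, 0.02, 0, 0, 0, 0, 0, 0, 0, 0, 0, 0, 0, 0, 0, 0, 0])

```text
time: 44.25
tcp_pos: [0.4793, -0.0143, 0.1275]
tcp_rot: [0.0, 0.991, 0.132, 0.0]
ft_force: [0.9, 0.3, -0.3]
grip_width: 0.499
gripper_force: 0.0
```

>>> jog_arm(deltas=[-0.001, 0, 0.02, 0, 0, 0, 0, 0, 0.02, 0, 0, 0, 0, 0, 0.0155, 0, 0, 0, 0, 0, 0, 0, 0, 0, 0, 0, 0, 0, 0, 0, 0, 0, 0, 0, 0, 0, 0, 0, 0, 0, 0, 0, 0, 0, 0, 0, 0, 0])

```text
time: 45.25
tcp_pos: [0.4785, -0.0145, 0.0719]
tcp_rot: [0.0, 0.991, 0.132, 0.0]
ft_force: [-0.6, -0.6, -0.4]
grip_width: 0.501
gripper_force: 0.0
```

>>> jog_arm(deltas=[0, 0, 0, 0, 0, 0, 0, 0, 0, 0, 0, 0, 0, 0, 0, 0, 0, 0, 0, 0, 0, 0, 0, 0, 0, 0, 0, 0, 0, 0, 0, 0, 0, 0, 0, 0, 0, 0, 0, 0, 0, 0, 0, 0, 0, 0, 0, 0], fingers=1, squeeze=40)

```text
time: 46.25
tcp_pos: [0.4783, -0.0144, 0.0717]
tcp_rot: [-0.0, 0.991, 0.132, 0.0]
ft_force: [-1.4, 1.0, 3.1]
grip_width: 0.246
gripper_force: 39.1
```

>>> jog_arm(deltas=[0, -0.0012, 0, 0, 0, 0, 0, -0.0012, 0, 0, 0, 0, 0, -0.0012, 0, 0, 0, 0, 0, -0.0012, 0, 0, 0, 0, 0, -0.0012, 0, 0, 0, 0, 0, 0, 0, 0, 0, 0, 0, 0, 0, 0, 0, 0, 0, 0, 0, 0, 0, 0])

```text
time: 47.25
tcp_pos: [0.4781, -0.0135, 0.0717]
tcp_rot: [0.005, 0.991, 0.13, 0.001]
ft_force: [1.3, -14.3, 0.5]
grip_width: 0.245
gripper_force: 40.5
```

>>> jog_arm(deltas=[0, -0.0005, 0, 0, 0, 0, 0, -0.0005, 0, 0, 0, 0, 0, 0, 0, 0, 0, 0, 0, 0, 0, 0, 0, 0, 0, 0, 0, 0, 0, 0, 0, 0, 0, 0, 0, 0, 0, 0, 0, 0, 0, 0, 0, 0, 0, 0, 0, 0])

```text
time: 48.25
tcp_pos: [0.4781, -0.013, 0.0717]
tcp_rot: [0.006, 0.991, 0.13, 0.001]
ft_force: [2.8, -14.1, 0.0]
grip_width: 0.244
gripper_force: 40.7
```

>>> jog_arm(deltas=[0, -0.0005, 0, 0, 0, 0, 0, 0, 0, 0, 0, 0, 0, 0, 0, 0, 0, 0, 0, 0.0015, 0, 0, 0, 0, 0, 0.0015, 0, 0, 0, 0, 0, 0.0015, 0, 0, 0, 0, 0, 0, 0, 0, 0, 0, 0, 0, 0, 0, 0, 0])

```text
time: 49.25
tcp_pos: [0.478, -0.0125, 0.0717]
tcp_rot: [0.001, 0.991, 0.132, 0.0]
ft_force: [0.6, -4.8, 2.4]
grip_width: 0.247
gripper_force: 39.5
```

>>> jog_arm(deltas=[0, 0, 0, 0, 0, 0, 0, 0, 0, 0, 0, 0, 0, 0, -0.02, 0, 0, 0, 0, 0, -0.03, 0, 0, 0, 0, 0, -0.04, 0, 0, 0, 0, 0, -0.036, 0, 0, -10.4, 0, 0, 0, 0, 0, -10.4, 0, 0, 0, 0, 0, -10.4], fingers=0)

```text
time: 50.25
tcp_pos: [0.4777, -0.0108, 0.198]
tcp_rot: [-0.0, 0.918, 0.397, 0.001]
ft_force: [-0.8, 0.6, -0.1]
grip_width: 0.5
gripper_force: 0.0
```

>>> jog_arm(deltas=[0, 0, 0, 0, 0, -10.4, 0, 0, 0, 0, 0, -10.4, 0, 0, 0, 0, 0, -10.4, 0, 0, 0, 0, 0, -10.4, 0, 0, 0, 0, 0, -10.4, 0.04, 0.017, 0, 0, 0, 0, 0.04, 0.017, 0, 0, 0, 0, 0.04, 0.017, 0, 0, 0, 0])

```text
time: 51.25
tcp_pos: [0.5103, 0.1164, 0.197]
tcp_rot: [-0.001, 0.653, 0.757, 0.0]
ft_force: [-0.5, 0.1, -0.4]
grip_width: 0.498
gripper_force: 0.0
```

>>> jog_arm(deltas=[0.0385, 0.0167, 0, 0, 0, 0, 0.0385, 0.0167, 0, 0, 0, 0, 0, 0, 0.01, 0, 0, 0, 0, 0, 0.025, 0, 0, 0, 0, 0, 0.025, 0, 0, 0, 0, 0, 0.02, 0, 0, 0, 0, 0, 0.013, 0, 0, 0, 0, 0, 0, 0, 0, 0])

```text
time: 52.25
tcp_pos: [0.5309, 0.195, 0.1029]
tcp_rot: [-0.001, 0.654, 0.757, -0.001]
ft_force: [-0.2, 0.4, 0.1]
grip_width: 0.501
gripper_force: 0.0
```

>>> jog_arm(deltas=[0.0018, 0.0018, 0, 0, 0, 0, 0, 0, 0, 0, 0, 0, 0, 0, 0, 0, 0, 0, 0, 0, 0, 0, 0, 0, 0, 0.001, 0, 0, 0, 0, 0, 0.001, 0, 0, 0, 0, 0, 0.0005, 0, 0, 0, 0, 0, 0, 0, 0, 0, 0], fingers=1, squeeze=20)

```text
time: 53.25
tcp_pos: [0.5335, 0.1977, 0.1055]
tcp_rot: [-0.002, 0.653, 0.757, -0.002]
ft_force: [-11.1, -2.2, 7.1]
grip_width: 0.256
gripper_force: 22.8
```

>>> jog_arm(deltas=[0, -0.001, 0, 0, 0, 0, 0, -0.001, 0, 0, 0, 0, 0, -0.001, 0, 0, 0, 0, 0, -0.001, 0, 0, 0, 0, 0, -0.001, 0, 0, 0, 0, 0, -0.001, 0, 0, 0, 0, 0, -0.0005, 0, 0, 0, 0, 0, 0, 0, 0, 0, 0])

```text
time: 54.25
tcp_pos: [0.5314, 0.1974, 0.1055]
tcp_rot: [0.001, 0.653, 0.757, 0.001]
ft_force: [2.9, 0.7, 5.3]
grip_width: 0.252
gripper_force: 22.3
```

>>> jog_arm(deltas=[0, -0.0005, 0, 0, 0, 0, 0, -0.0005, 0, 0, 0, 0, 0, -0.0005, 0, 0, 0, 0, 0, -0.0005, 0, 0, 0, 0, 0, 0, 0, 0, 0, 0, 0, 0, 0, 0, 0, 0, 0, 0, 0, 0, 0, 0, 0, 0, 0, 0, 0, 0])

```text
time: 55.25
tcp_pos: [0.5308, 0.1974, 0.1055]
tcp_rot: [0.002, 0.654, 0.757, 0.003]
ft_force: [7.8, 1.2, 3.7]
grip_width: 0.248
gripper_force: 22.5
```

>>> jog_arm(deltas=[0, 0.0015, 0, 0, 0, 0, 0, 0.0015, 0, 0, 0, 0, 0, 0.0015, 0, 0, 0, 0, 0, 0.001, 0, 0, 0, 0, 0, 0.001, 0, 0, 0, 0, 0, 0.001, 0, 0, 0, 0, 0, 0.0005, 0, 0, 0, 0, 0, 0, 0, 0, 0, 0])

```text
time: 56.25
tcp_pos: [0.533, 0.1979, 0.1054]
tcp_rot: [-0.002, 0.654, 0.757, -0.002]
ft_force: [-5.5, -0.1, 10.7]
grip_width: 0.248
gripper_force: 23.1
```

>>> jog_arm(deltas=[0, -0.0015, 0, 0, 0, 0, 0, -0.0015, 0, 0, 0, 0, 0, -0.0015, 0, 0, 0, 0, 0, -0.001, 0, 0, 0, 0, 0, -0.001, 0, 0, 0, 0, 0, -0.001, 0, 0, 0, 0, 0, -0.0005, 0, 0, 0, 0, 0, 0, 0, 0, 0, 0])

```text
time: 57.25
tcp_pos: [0.5308, 0.1975, 0.1054]
tcp_rot: [0.002, 0.654, 0.757, 0.003]
ft_force: [8.1, 1.3, 2.4]
grip_width: 0.254
gripper_force: 22.6
```

>>> jog_arm(deltas=[0, 0.0015, 0, 0, 0, 0, 0, 0.0015, 0, 0, 0, 0, 0, 0.001, 0, 0, 0, 0, 0, 0, 0, 0, 0, 0, 0, 0, 0, 0, 0, 0, 0, 0, 0, 0, 0, 0, 0, 0, 0, 0, 0, 0, 0, 0, 0, 0, 0, 0])

```text
time: 58.25
tcp_pos: [0.5316, 0.1977, 0.1054]
tcp_rot: [-0.0, 0.654, 0.757, 0.0]
ft_force: [0.1, 0.1, 6.9]
grip_width: 0.251
gripper_force: 22.4
```

>>> jog_arm(deltas=[0, 0, 0, 0, 0, 0, 0, 0, 0, 0, 0, 0, 0, 0, 0, 0, 0, 0, 0, 0, -0.02, 0, 0, 0, 0, 0, -0.03, 0, 0, 0, 0, 0, -0.03, 0, 0, 0, 0, 0, -0.03, 0, 0, 0, 0, 0, 0, 0, 0, 0], fingers=0)

```text
time: 59.25
tcp_pos: [0.5332, 0.1978, 0.2173]
tcp_rot: [0.001, 0.654, 0.757, 0.002]
ft_force: [-0.2, -0.0, 0.8]
grip_width: 0.498
gripper_force: 0.0
```

```bash
python3 - <<'E'
from h import *
o=st()
if o["tcp_pos"][2]>.18: print(r.close_job())
E
```

```text
{'time': 59.25, 'qpos': [0.2372, 0.1542, 0.1858, 1.5973, 0.0, 1.6619], 'tcp_pos': [0.5332, 0.1978, 0.2173], 'tcp_rot': [0.0015, 0.6536, 0.7568, 0.0021], 'ft_force': [-0.2195, -0.0487, 0.809], 'grip_width': 0.4983, 'gripper_force': 0.0}
the job is handed in; nothing more can be done
None
```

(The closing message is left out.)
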